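Free a seized probe from a heater block and park it in a spring clip

ROBOT

A 6-joint arm with a two-finger parallel gripper is mounted at the origin on a cart in front of the work surface, level with it; the furniture and walls round the work are solid. World frame = base frame: x ahead of the robot, y to its left, z up, the work surface at z = 0. Lengths are in mm, angles in rad, forces in N, time in s.
With the tool pointing down it reaches from about 350 to 875 mm from the base axis. Payload 4.2 kg.
Tool frame: the origin (TCP) lies between the finger pads; the fingertips stand 25 mm ahead of it and the grasp point (between the pads) lies 6 mm ahead of it; z points along the fingers, y is the line along which they close (so a half turn about z gives the same grasp; the last joint's range is limited). The gripper opens to 85 mm and grips with 20 to 120 N. Pads are 22 mm wide; open, the fingers measure 114 mm over their backs; the gripper's body (76 mm by 85 mm) begins 54 mm behind the grasp point. The pads swing forward as they close: fully open they stand 13 mm farther back than shut.
Start: joints at [-0.989, 0.385, 0.008, 0, -1.194, -0.259], TCP at [198.28, -592.693, 256.312] pointing down, gripper open.
Joint ranges: [-3.14, 3.14], [-1.21, 2.06], [-1.07, 1.41], [-3.16, 2.05], [-2.99, -0.16], [-3.1, 3.1]. Speed limits (rad/s): [2.79, 2.79, 3.14, 3.14, 3.14, 3.14].

INTERFACE

Orientations are given as a unit quaternion [x, y, z, w].
In Python, from bench import read_state, imaging, workorder, nets gives the robot as it stands.
- The arm moves only by the tool apply_moves, never from a script. Its argument "rows" is a list of rows, each an object with "hand": the opening, from -1 (shut) to 1 (fully open); "delta_pos": the shift along the tool's x, y, z in mm, a list of three; "yaw": the turn about the tool's z in rad. A call has 1 to 12 rows; each row is the pose to reach, as a shift and turn from the pose commanded when the call began, along the tool's axes at that moment; what a row does not reach only later rows make up. A row lasts 1/12 s, in which the tool goes at most 41.7 mm and 7.16 degrees, less where a joint would pass 70% of its speed; a pose out of reach is approached as far as the arm can. A call with a gripper value outside its range is refused whole. The fingers move at their own pace and stop on an object; the grip force is fixed at half the most. Time passes only in rows, so rows that repeat a pose let the fingers close. It gives the time, the measured TCP pose, the force, the opening and the grip force at its end, in the units of the state.
- read_state(): the state, without advancing time (a new reading comes with each control period).
- imaging.get_image(name): name is "scene" or "top" or "wrist"; returns a dict with "pixels" (480x640x3 uint8, red, green, blue), "fx", "fy", "cx", "cy" (pixels), "xyz" and "rotation" of the camera in the world. Camera axes: x right, y down, z forward; pixel columns grow to the right and rows downward; lengths in mm; the calibration is good to about 2 mm. A picture is of the moment at which its call begins. There is no depth.
- workorder.job_done(): hands the job in; it is judged then, once.
Trained networks look in the newest picture that a camera, given by its name, has taken for a name from the list of things; names that differ only in an ending like _2 or _b are one class to them, and where a whole thing is asked for, a point or a joint stands for the part that bears it (a point fixed in the world has none). Each returns a list of dicts, best first, with "score" (0 to 1); they miss things now and then, are a little off and sometimes report something else, mostly with a low value. They report only what shows in the picture. A call takes as long as a camera call. They do not tell look-alikes from the thing itself.
- nets.find_in(camera, query): "location" ([row, column] in pixels, amid what is visible of it).
- nets.pinpoint(camera, query): "location" ([row, column] in pixels: a listed point, or the origin of a listed thing).
The state is a dict: "clock": time; "joints": joint angles; "joint_vel": joint speeds; "joint_efforts": joint torques, N m; "position": TCP position; "ee_rot": TCP orientation; "contact_force": force on the tool from outside, world axes, zero at the start; "wrist_torque": the same for the moment, N m; "gripper_width": finger opening in mm; "grasp_force": force on a finger pad.
Only numpy, scipy, OpenCV 4.12 (cv2) and the standard library are available. Lean on these libraries where they do the work, as an engineer would, in place of code of your own. Each camera call takes 0.05 s, during which the arm holds its last target. There are 200 camera calls.

TASK

The steel logger probe has seized in the metal block of the dry-block heater, and a straight pull lifts the loose block out with it. Work the probe loose by twisting its grip tab back and forth while pulling it up a little at a time, so that the block stays down in its well, then press the probe upright into the spring clip of the parking stand, with its collar on or just above the jaws, and let go only once both jaws have closed on it. Leave the beaker and the reagent bottle undisturbed.

Things in the scene. Friction and masses are not known exactly. Their poses are not given: they have to be found in the camera images.
- probe: Steel logger probe, upright, 90 g. Origin: centre of its lower tip; z up its axis. Shank 18 mm in diameter up to 60 mm, collar 30 mm in diameter at 60 to 66 mm, thin neck, grey flat grip tab at 74 to 106 mm: 12 mm thick along the probe's x, 32 mm wide along its y. At the start 54 mm of it are in the bore.
- bore_mouth (a point): Top of the block's bore, z up. Sprung liners low in the bore hold the shank by dry friction, 19 to 29 N. It acts against the sliding: turning the shank while raising it slowly leaves little upward drag. About 2.5 mm of rise per 1 rad of turn leaves the block down. The friction ends when the tip has risen 20 mm; the tip is out after 54 mm.
- block: Bare aluminium block, 60 x 60 x 62 mm high, loose, 1.1 to 1.3 kg (11 to 13 N), 18 mm deep in the square well of the heater, with about 1.5 mm of play each side; the well keeps it from turning. Origin: centre of its underside. It may never rise more than 8 mm.
- heater: White dry-block heater, dark display on its front (-x side), 130 mm deep, 136 mm wide, 48 mm high, fixed. Origin: worktop level, under the centre of the well; the well's floor is 30 mm above it.
- stand: Parking stand, fixed: grey base plate 110 x 90 x 10 mm, a dark steel post and, in front of it, a clip of two bare aluminium jaws 16 mm high; nothing is higher than the jaws' top, at 100 mm. Origin: under the centre of the base plate. The clip opens towards -x.
- clip_seat (a point): Seat of the probe's axis in the clip, at the height of the jaws' top. The upright shank goes in along the point's +x from 45 mm or more before the seat, between flares 29 mm apart, and snaps past a throat 11 mm wide, 7.5 mm before the seat, at a push of 8 to 12 N, up to a back stop. With the collar on the jaws the tip is 60 mm below this point.
- jaw_left (a joint): Sprung jaw on the stand's +y side, rad: 0 shut and empty, about 0.01 when shut on the seated shank, up to 0.07 while the shank passes the throat. It springs shut by itself.
- jaw_right (a joint): The same for the jaw on the -y side.
- small_beaker: Small empty glass beaker, 46 mm across, 58 mm high, loose, standing between the heater and the stand: leave it alone. Origin at the centre of its underside.
- reagent_bottle: Screw-cap reagent bottle, 52 mm across, 104 mm high, loose, to the left near the front edge: leave it alone. Origin at the centre of its underside.
Things that resemble listed ones, but are neither listed nor needed, are in the scene too. Of the things that look like the probe, the larger one is meant. What is shaped like the block but brown is not meant.

How it is judged (in metres and radians):
On the way, in this order (a step that is already met when the one before it is completed fails the run):
1. the probe is out of the block, its tip above the bore, while the block sits down in its well (z of probe in the frame of block above 0.063 m and z of block in the frame of heater below 0.033 m and angle between block's own z axis and vertical below 0.06 rad), for 0.1 s.
2. the probe is in the clip with both jaws closed on it while the fingers still hold it (horizontal distance between clip_seat and probe below 0.005 m and z of probe in the frame of clip_seat between -0.064 and -0.046 m and angle between probe's own z axis and vertical below 0.12 rad and value of joint each of jaw_left, jaw_right below 0.04 rad and contact force between the fingers and probe above 0.5 N), for 0.1 s.
At the end, for the whole second after the job is handed in: Probe released and at rest in the clip: axis within 5 mm of the seat, upright within 0.12 rad, collar on the jaws or at most 14 mm above them, both jaws shut on it (below 0.04 rad). The block sits in its well, within 3 mm of the floor and 0.06 rad of level (horizontal distance between clip_seat and probe below 0.005 m and z of probe in the frame of clip_seat between -0.064 and -0.046 m and angle between probe's own z axis and vertical below 0.12 rad and value of joint each of jaw_left, jaw_right below 0.04 rad and z of block in the frame of heater below 0.033 m and angle between block's own z axis and vertical below 0.06 rad and linear speed of probe below 0.02 m/s and contact force between the fingers and probe below 0.1 N); the robot touches nothing.
It fails at once if the block rises more than 8 mm in its well (z of block in the frame of heater above 0.038 m).
It fails at once if the beaker is disturbed: moved more than 20 mm (distance of small_beaker from where it was at the start of the episode above 0.02 m).
It fails at once if the reagent bottle is disturbed: moved more than 20 mm (distance of reagent_bottle from where it was at the start of the episode above 0.02 m).
It also fails if it takes over 64 s, if anything falls off the work surface, if the arm or the gripper's body presses on something with over 40 N, if the wrist force passes 120 N, or if a joint passes its speed limit or range.

## Working session

There is one attempt and no reset: what is moved stays moved. The work goes in short steps, Python scripts to look and compute and a tool call to move; the robot and the scene stay as the last step left them, time stands still between calls to the robot, and variables do not carry over. Pictures are saved under pics/ and viewed, at most 10 in all, crops included, and the job is handed in when it is done.

Besides the shell and the picture viewer there is one more tool, called after ">>>" by a JSON object that holds its "method" and its "body". apply_moves: Moves the arm, as the interface text tells. Its arguments: {"type":"object","properties":{"rows":{"type":"array"}},"required":["rows"]}

```bash
mkdir -p pics; cat > h.py <<'E'
import numpy as np, cv2
from bench import read_state, imaging, workorder, nets
def save(n,f):
    im=imaging.get_image(n); cv2.imwrite(f,im['pixels'][:,:,::-1]); return im
def ray(im,rc):
    r,c=rc; d=np.array([(c-im['cx'])/im['fx'],(r-im['cy'])/im['fy'],1.]); return np.array(im['xyz']),np.array(im['rotation'])@d
def atz(im,rc,z):
    o,d=ray(im,rc); return o+d*(z-o[2])/d[2]
def tri(a,ra,b,rb):
    o1,d1=ray(a,ra);o2,d2=ray(b,rb)
    s=np.linalg.lstsq(np.c_[d1,-d2],o2-o1,rcond=None)[0]
    p,q=o1+s[0]*d1,o2+s[1]*d2
    return (p+q)/2,np.linalg.norm(p-q)
def proj(im,p):
    q=np.array(im['rotation']).T@(np.array(p)-im['xyz']); return im['fy']*q[1]/q[2]+im['cy'],im['fx']*q[0]/q[2]+im['cx']
E
python3 - <<'E'
from h import *
import pickle
s=read_state();print(s)
a=save('scene','pics/s0.png');b=save('top','pics/t0.png')
pickle.dump((a,b),open('im0.pkl','wb'))
for n in 'probe bore_mouth block heater stand clip_seat small_beaker reagent_bottle'.split():
  for cam in ('scene','top'):
    print(n,cam,[(np.round(d['location']).tolist(),round(d['score'],2)) for d in nets.pinpoint(cam,n)])
for im in(a,b): print(im['xyz'],im['rotation'],im['fx'])
E
```

```text
{'clock': 0.0, 'joints': array([-9.89407274e-01,  3.85556801e-01,  6.62272081e-03, -5.28226848e-04,
       -1.19398248e+00, -2.58561931e-01]), 'joint_vel': array([ 7.98984913e-05, -6.09118935e-04,  3.85183709e-04, -5.70403974e-04,
       -1.22611610e-04,  3.29897154e-04]), 'joint_efforts': array([-1.51022534e-03, -3.92291164e+01,  1.88400882e+01,  4.18626577e+00,
       -4.69657636e-03,  7.15818743e-06]), 'position': array([ 198.11714843, -592.20933021,  255.21581632]), 'ee_rot': array([-1.60617281e-01,  9.87016163e-01,  1.06808459e-03, -2.08102573e-04]), 'contact_force': array([-0.13002087, -0.75097082, -0.16350167]), 'wrist_torque': array([-0.04535606,  0.00918553,  0.03174774]), 'grasp_force': 0.0, 'gripper_width': 85.4398292125807}
probe scene [([270.0, 234.0], 0.67)]
probe top [([234.0, 265.0], 0.65), ([186.0, 255.0], 0.58), ([226.0, 262.0], 0.53)]
bore_mouth scene [([244.0, 276.0], 0.86), ([232.0, 306.0], 0.59)]
bore_mouth top [([229.0, 261.0], 0.96), ([234.0, 264.0], 0.69), ([199.0, 338.0], 0.64)]
block scene [([257.0, 310.0], 0.92), ([274.0, 280.0], 0.88)]
block top [([208.0, 337.0], 0.61), ([205.0, 442.0], 0.25)]
heater scene [([287.0, 280.0], 0.55)]
heater top []
stand scene [([229.0, 365.0], 0.82)]
stand top [([205.0, 442.0], 0.61)]
clip_seat scene [([197.0, 371.0], 0.8)]
clip_seat top [([200.0, 453.0], 0.81)]
small_beaker scene [([264.0, 356.0], 0.84)]
small_beaker top [([258.0, 355.0], 0.8)]
reagent_bottle scene [([343.0, 252.0], 0.91)]
reagent_bottle top [([291.0, 187.0], 0.7)]
[-143.83062999  771.02479935  477.02610575] [-0.3070938   0.77627107 -0.51377944  0.19780623] 471.50625962124985
[301.34328937  99.22101768 967.31123018] [-0.70151733  0.70572656 -0.07275017  0.0673117 ] 462.14247212651117
```

View pics/s0.png

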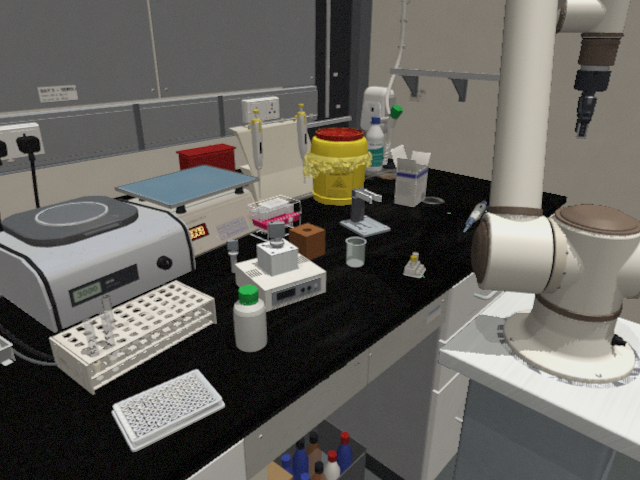

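View pics/t0.png

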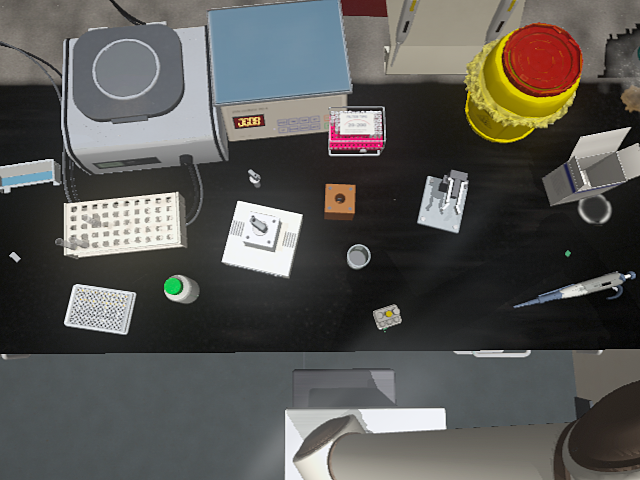

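Scene: heater with the silver block and probe at about (235,277). A smaller free-standing look-alike is at (250,233), the brown block at (240,308), the stand at (215,365), the beaker at (250,356) and the bottle at (320,250). Top: heater at (235,262), small look-alike at (180,254), brown block at (200,340), stand at (200,443), beaker at (257,358), bottle at (290,180).
Candidates for the probe are the one in the silver block and the small one behind the heater. I'll check them in an enlarged crop.

```bash
sed -i 's/^def ray/from scipy.spatial.transform import Rotation as R\ndef M(im): return R.from_quat(im["rotation"]).as_matrix()\ndef ray/; s/np.array(im\[.rotation.\])@d/M(im)@d/; s/np.array(im\[.rotation.\]).T/M(im).T/' h.py
python3 - <<'E'
from h import *
import pickle
a,b=pickle.load(open('im0.pkl','rb'))
u=a['pixels'][205:305,220:330];v=b['pixels'][165:285,210:310]
w=a['pixels'][180:240,335:395];x=b['pixels'][165:240,410:475]
f=lambda i:cv2.resize(i,(400,300),interpolation=cv2.INTER_CUBIC)
cv2.imwrite('pics/c0.png',np.vstack([np.hstack([cv2.resize(u,(400,300)),cv2.resize(v,(400,300))]),np.hstack([f(w),f(x)])])[:,:,::-1])
P=lambda n,z,rs,rt:print(n,'tri',[np.round(t,1) for t in tri(a,rs,b,rt)],'scene@z',np.round(atz(a,rs,z),1),'top@z',np.round(atz(b,rt,z),1))
P('bore',92,(244,276),(229,261));P('seat',100,(197,371),(200,453));P('stand',0,(229,365),(205,442))
P('beaker',0,(264,356),(258,355));P('bottle',0,(343,252),(291,187));P('heater',0,(287,280),(234,262))
E
```

```text
bore tri [array([497.7, 203. ,  95.9]), np.float64(4.2)] scene@z [506.7 197.8  92. ] top@z [497.  202.1  92. ]
seat tri [array([ 553.2, -175. ,   91.7]), np.float64(1.0)] scene@z [ 537.8 -155.   100. ] top@z [ 551.2 -172.2  100. ]
stand tri [array([ 570.3, -180. ,   -4.4]), np.float64(0.4)] scene@z [ 563.9 -171.1    0. ] top@z [ 568.9 -178.8    0. ]
beaker tri [array([ 4.513e+02,  1.110e+01, -2.000e-01]), np.float64(5.8)] scene@z [448.5  10.1   0. ] top@z [453.6  12.8   0. ]
bottle tri [array([386. , 364.5,   0.6]), np.float64(0.3)] scene@z [386.8 364.    0. ] top@z [386.  364.6   0. ]
heater tri [array([500.5, 205.5,   1.3]), np.float64(14.7)] scene@z [494.5 201.4   0. ] top@z [506.6 210.5   0. ]
```

View pics/c0.png

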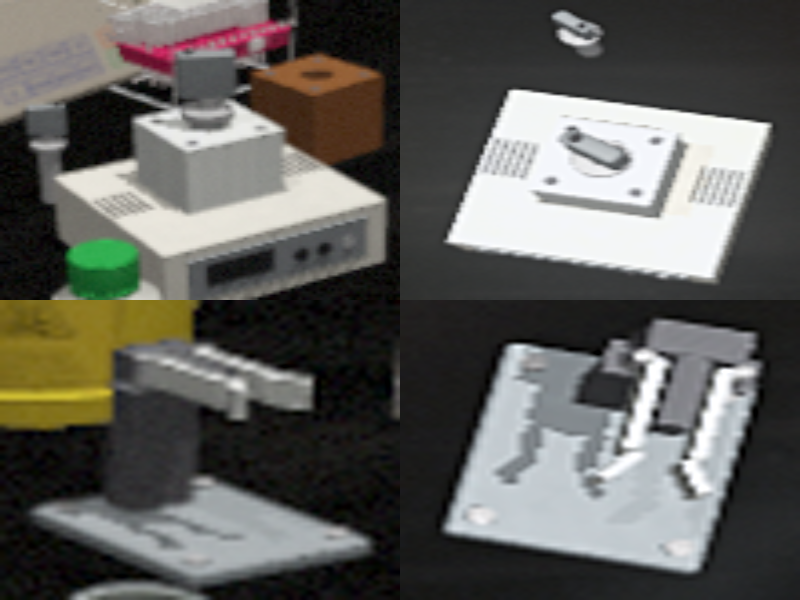

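The silver block's probe (scene (232,277), top (226,261)) is clearly the larger one and sits in the bare block, so it is the one meant. The small grey free-standing one is the decoy. The clip opens towards the camera's lower side (-x-ish). Next I move above the heater for a wrist look.

>>> {"method": "apply_moves", "body": {"rows": [{"hand": 1,"delta_pos": [-536,658,-20],"yaw": 0},{"hand": 1,"delta_pos": [-536,658,-20],"yaw": 0},{"hand": 1,"delta_pos": [-536,658,-20],"yaw": 0},{"hand": 1,"delta_pos": [-536,658,-20],"yaw": 0},{"hand": 1,"delta_pos": [-536,658,-20],"yaw": 0},{"hand": 1,"delta_pos": [-536,658,-20],"yaw": 0},{"hand": 1,"delta_pos": [-536,658,-20],"yaw": 0},{"hand": 1,"delta_pos": [-536,658,-20],"yaw": 0},{"hand": 1,"delta_pos": [-536,658,-20],"yaw": 0},{"hand": 1,"delta_pos": [-536,658,-20],"yaw": 0},{"hand": 1,"delta_pos": [-536,658,-20],"yaw": 0},{"hand": 1,"delta_pos": [-536,658,-20],"yaw": 0}]}}

```text
clock: 1.9
position: [374.8, -123.1, 268.7]
ee_rot: [-0.161, 0.987, -0.0, 0.001]
contact_force: [1.5, -0.7, 0.1]
gripper_width: 85.6
grasp_force: 0.0
```

```bash
python3 - <<'E'
from h import *
import pickle
im=save('wrist','pics/w0.png');pickle.dump(im,open('w0.pkl','wb'))
print(im['xyz'],im['rotation'],im['fx'],read_state()['position'])
for n in 'clip_seat stand small_beaker'.split():
    l=nets.pinpoint('wrist',n);print(n,[(np.round(d['location'],1).tolist(),round(d['score'],2),np.round(atz(im,d['location'],100 if n=='clip_seat' else 0),1)) for d in l])
E
```

```text
[ 306.08675597 -147.68750074  385.94925821] [0.57808043 0.80291566 0.11779786 0.0852826 ] 428.26955756829386 [ 377.89213705 -118.12198586  269.13768986]
clip_seat [([396.5, 194.3], 0.72, array([ 547.1, -173.2,  100. ]))]
stand [([349.4, 212.4], 0.71, array([ 570., -178.,    0.]))]
small_beaker [([297.7, 430.4], 0.84, array([445.4,  11.4,   0. ])), ([391.7, 574.8], 0.71, array([497.6, 198.4,   0. ]))]
```

>>> {"method": "apply_moves", "body": {"rows": [{"hand": 1,"delta_pos": [-140,266,-10],"yaw": 0},{"hand": 1,"delta_pos": [-140,266,-10],"yaw": 0},{"hand": 1,"delta_pos": [-140,266,-10],"yaw": 0},{"hand": 1,"delta_pos": [-140,266,-10],"yaw": 0},{"hand": 1,"delta_pos": [-140,266,-10],"yaw": 0},{"hand": 1,"delta_pos": [-140,266,-10],"yaw": 0},{"hand": 1,"delta_pos": [-140,266,-10],"yaw": 0},{"hand": 1,"delta_pos": [-140,266,-10],"yaw": 0},{"hand": 1,"delta_pos": [-140,266,-10],"yaw": 0},{"hand": 1,"delta_pos": [-140,266,-10],"yaw": 0}]}}

```text
clock: 2.93
position: [423.3, 170.5, 277.6]
ee_rot: [-0.16, 0.987, -0.0, -0.001]
contact_force: [0.2, -0.1, 0.4]
gripper_width: 85.9
grasp_force: 0.0
```

```bash
python3 - <<'E'
from h import *
import pickle
im=imaging.get_image('wrist');im=save('wrist','pics/w1.png');pickle.dump(im,open('w1.pkl','wb'))
w0=pickle.load(open('w0.pkl','rb'))
print(im['xyz'],read_state()['position'],read_state()['joints'])
for n,z in dict(bore_mouth=92,probe=38,block=30,heater=0).items():
    l=nets.pinpoint('wrist',n);print(n,[(np.round(d['location'],1).tolist(),round(d['score'],2),np.round(atz(im,d['location'],z),1)) for d in l])
c=lambda i,r,k:cv2.resize(i['pixels'][max(r-90,0):r+90,max(k-120,0):k+120],(800,600) if 0 else (400,300))
r,k=map(int,proj(im,(498,202,100)));print(r,k)
cv2.imwrite('pics/c1.png',np.vstack([np.hstack([cv2.resize(im['pixels'],(400,300)),cv2.resize(w0['pixels'],(400,300))]),np.hstack([c(im,r,k),c(w0,380,195)])])[:,:,::-1])
E
```

```text
[354.64012912 145.59823151 395.12961981] [423.09047021 169.74971633 277.86575409] [ 7.39668156e-01  7.56136838e-02 -3.47816369e-01 -4.70852870e-05
 -1.14834483e+00 -1.99040772e+00]
bore_mouth [([313.9, 135.5], 0.97, array([548.9,  56.1,  92. ])), ([157.3, 152.3], 0.75, array([425.1,  43.4,  92. ])), ([310.3, 332.7], 0.63, array([497.3, 201.6,  92. ]))]
probe [([374.5, 311.4], 0.8, array([593.9, 214.1,  38. ]))]
block [([281.8, 325.6], 0.82, array([501.2, 197.6,  30. ])), ([284.0, 157.1], 0.6, array([552.2,  50.8,  30. ]))]
heater []
315 333
```

View pics/c1.png

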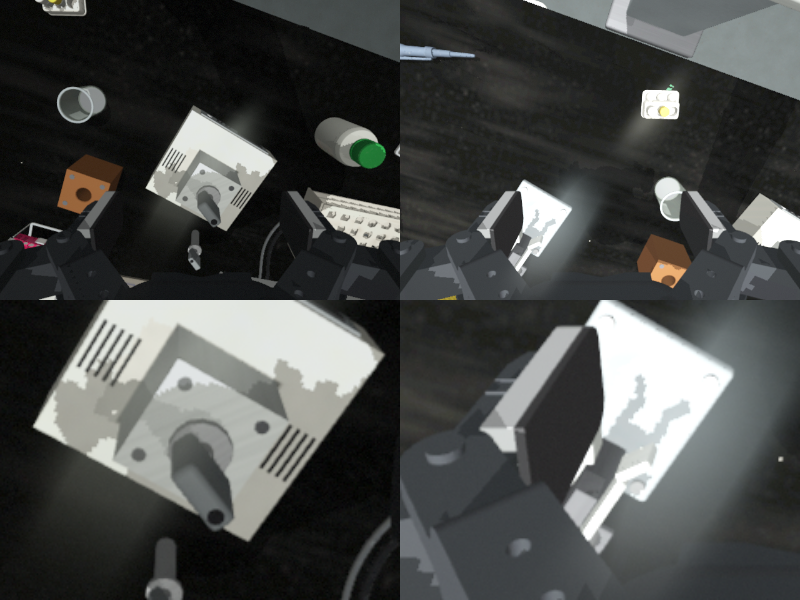

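Wrist view (left): heater with the block at about (200,190) in the half-size panel and the probe's tab leaning down-image. Right: stand at (545,225), clip partly hidden by the finger. I'll overlay tab, collar, block and stand models on the pictures to fix the yaw angles.

```bash
cat >> h.py <<'E'
def hull(im,pts): return cv2.convexHull(np.array([proj(im,p)[::-1] for p in pts],np.float32)).reshape(-1,2)
def box(c,yaw,sx,sy,z0,z1):
    co,si=np.cos(yaw),np.sin(yaw)
    return [(c[0]+co*x-si*y,c[1]+si*x+co*y,z) for x in(-sx/2,sx/2) for y in(-sy/2,sy/2) for z in(z0,z1)]
def crop(im,polys,r0,r1,c0,c1,size):
    s=size[0]/(c1-c0);i=cv2.resize(im['pixels'][r0:r1,c0:c1],size,interpolation=cv2.INTER_CUBIC)
    for p,col in polys: cv2.polylines(i,[np.int32((p-[c0,r0])*s)],True,col,1)
    return i
E
python3 - <<'E'
from h import *
import pickle
a,b=pickle.load(open('im0.pkl','rb'));w=pickle.load(open('w1.pkl','rb'))
e1,e2=atz(b,(217,251),144),atz(b,(228,268),144);print(e1,e2,np.degrees(np.arctan2(*(e2-e1)[1::-1])))
ty=np.arctan2(*(e2-e1)[1::-1])-np.pi/2
# block yaw: heater corners in top crop (z=48)
cs=[(165+y/2.5,210+(x-400)/4) for x,y in [(510,90),(770,123),(718,283),(445,243)]]
cw=[atz(b,p,48) for p in cs];print(np.round(cw,1));hc=np.mean(cw,0);print('heater centre',hc)
d=cw[1]-cw[0];hy=np.arctan2(d[1],d[0])+np.pi/2;d2=cw[0]-cw[3];print('heater yaw',np.degrees(hy),np.degrees(np.arctan2(d2[1],d2[0])))
# stand corners
cs=[(165+(y-300)/4,410+(x-400)*65/400) for x,y in [(505,343),(765,375),(703,573),(445,535)]]
cw=[atz(b,p,10) for p in cs];print(np.round(cw,1));sc=np.mean(cw,0);print('stand c',sc)
d=cw[2]-cw[3];sy=np.arctan2(d[1],d[0])+np.pi/2;d2=cw[0]-cw[3];print('stand yaw',np.degrees(sy),np.degrees(np.arctan2(d2[1],d2[0])))
c=(498,202)
def polys(im): return [(hull(im,box(c,ty,12,32,112,144)),(255,0,0)),(hull(im,box(c,ty,12,32,144,144)),(255,255,0)),(hull(im,box(c,hy,60,60,92,92)),(0,255,0)),(hull(im,[(c[0]+15*np.cos(t),c[1]+15*np.sin(t),104) for t in np.arange(0,6.3,.3)]),(0,0,255))]
p2=lambda im:[(hull(im,box(sc,sy,110,90,10,10)),(0,255,0))]
cv2.imwrite('pics/c2.png',np.vstack([np.hstack([crop(w,polys(w),260,395,260,440,(400,300)),crop(b,polys(b),190,265,210,310,(400,300))]),np.hstack([crop(b,p2(b),165,240,405,505,(400,300)),crop(a,polys(a),205,280,230,330,(400,300))])])[:,:,::-1])
E
```

```text
[507.97669191 214.65980464 144.        ] [487.15882988 183.22868108 144.        ] -123.51781240516911
[[566.2 256.6  48. ]
 [537.5 122.8  48. ]
 [406.  148.7  48. ]
 [439.  285.7  48. ]]
heater centre [487.16327686 203.44615128  48.        ]
heater yaw -12.095325436320817 -12.86526581784155
[[ 632.2 -147.3   10. ]
 [ 613.6 -238.2   10. ]
 [ 503.9 -208.9   10. ]
 [ 525.1 -120.8   10. ]]
stand c [ 568.68325584 -178.77621541   10.        ]
stand yaw -13.494897613727783 -13.907512640911014
```

View pics/c2.png

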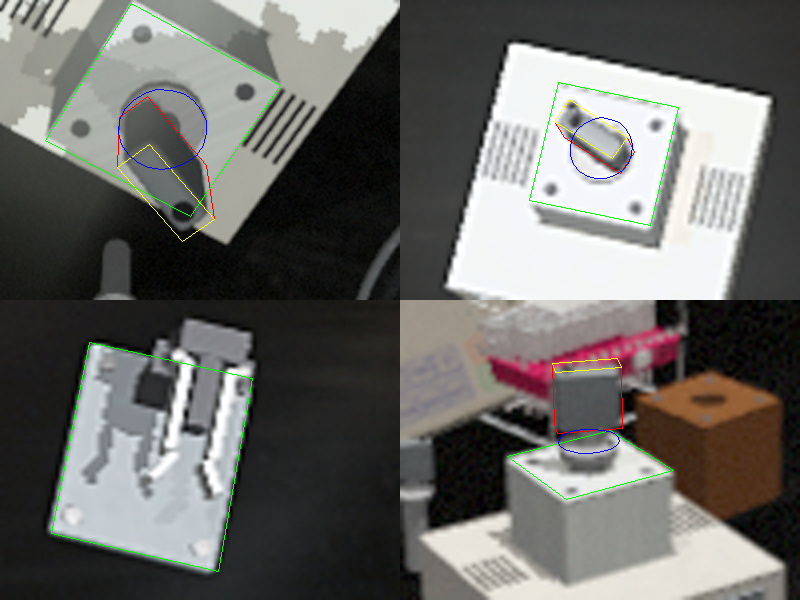

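Overlays agree: the bore axis is at about (498,202), tab y-axis at about 56.5°, heater yaw about -12.5°, stand yaw about -13.7°. Going above the tab with the fingers across its thickness.

>>> {"method": "apply_moves", "body": {"rows": [{"hand": 1,"delta_pos": [-40,4,30],"yaw": -0.33},{"hand": 1,"delta_pos": [-81.3,7,78],"yaw": -0.66},{"hand": 1,"delta_pos": [-81.3,7,78],"yaw": -0.66},{"hand": 1,"delta_pos": [-81.3,7,78],"yaw": -0.66},{"hand": 1,"delta_pos": [-81.3,7,78],"yaw": -0.66},{"hand": 1,"delta_pos": [-81.3,7,78],"yaw": -0.66},{"hand": 1,"delta_pos": [-81.3,7,78],"yaw": -0.66},{"hand": 1,"delta_pos": [-81.3,7,78],"yaw": -0.66},{"hand": 1,"delta_pos": [-81.3,7,78],"yaw": -0.66}]}}

```text
clock: 3.98
position: [498.0, 203.8, 200.4]
ee_rot: [-0.471, 0.882, 0.0, 0.0]
contact_force: [0.6, -0.3, 0.2]
gripper_width: 85.2
grasp_force: 0.0
```

```bash
python3 - <<'E'
from h import *
im=imaging.get_image('wrist');im=imaging.get_image('wrist')
s=read_state();p=s['position'];Rm=R.from_quat(s['ee_rot']).as_matrix();print(p,np.degrees(np.arctan2(Rm[1,1],Rm[0,1])),s['joints'])
c=(498,202);ty=np.radians(-33.5);hy=np.radians(-12.5)
for n,z in dict(bore_mouth=92,probe=38,block=30).items():
    print(n,[(np.round(d['location'],1).tolist(),round(d['score'],2),np.round(atz(im,d['location'],z),1)) for d in nets.pinpoint('wrist',n)])
pl=[(hull(im,box(c,ty,12,32,112,144)),(255,0,0)),(hull(im,box(c,ty,12,32,144,144)),(255,255,0)),(hull(im,box(c,hy,60,60,92,92)),(0,255,0)),(hull(im,[(c[0]+15*np.cos(t),c[1]+15*np.sin(t),104) for t in np.arange(0,6.3,.3)]),(0,0,255))]
cv2.imwrite('pics/w2.png',crop(im,pl,0,480,0,640,(800,600))[:,:,::-1])
E
```

```text
[497.96428609 203.93983155 200.39895485] 146.2631002929182 [ 6.90199705e-01  2.86591018e-01 -2.88306735e-01 -5.41137666e-05
 -9.95318673e-01 -1.27899021e+00]
bore_mouth [([69.2, 62.6], 0.97, array([555.1,  56.6,  92. ]))]
probe [([216.2, 322.1], 0.98, array([497.9, 201.6,  38. ])), ([302.1, 214.0], 0.91, array([597.5, 211.3,  38. ]))]
block [([212.4, 321.4], 0.91, array([497.9, 200.8,  30. ])), ([73.1, 112.6], 0.71, array([557.1,  52.4,  30. ]))]
```

View pics/w2.png

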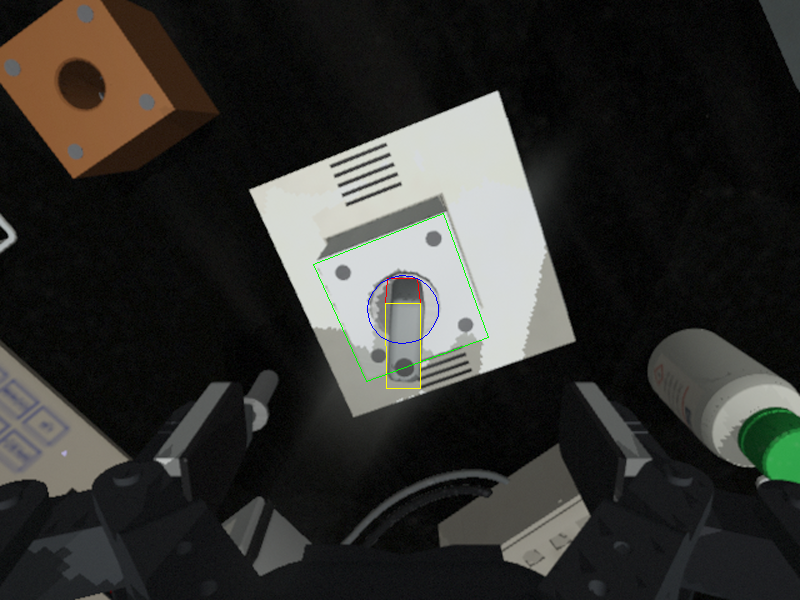

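The tab lies exactly along the finger line with correct yaw. The picture puts it about 1.5 mm further towards the robot than the model. The probe is at (404,330) and the small look-alike at (262,400), near the left finger. I'll check that the left finger clears the small one on descent.

```bash
python3 - <<'E'
from h import *
s=read_state();p=s['position'];Rm=R.from_quat(s['ee_rot']).as_matrix()
d=np.array([597.5,211.3,0])-[497.3,201,0];print('small probe in tool axes',Rm.T@d)
print('move',Rm.T@(np.array([497.3,201.0,136])-p))
E
```

```text
small probe in tool axes [-6.41721303e+01 -7.76406263e+01  2.90194174e-02]
move [ 2.94362581 -1.13782584 64.27411296]
```

>>> {"method": "apply_moves", "body": {"rows": [{"hand": 1,"delta_pos": [3,-1,20],"yaw": 0},{"hand": 1,"delta_pos": [3,-1,50],"yaw": 0},{"hand": 1,"delta_pos": [3,-1,64],"yaw": 0},{"hand": 1,"delta_pos": [3,-1,64],"yaw": 0},{"hand": 1,"delta_pos": [3,-1,64],"yaw": 0},{"hand": -0.5,"delta_pos": [3,-1,64],"yaw": 0},{"hand": -0.5,"delta_pos": [3,-1,64],"yaw": 0},{"hand": -0.7,"delta_pos": [3,-1,64],"yaw": 0},{"hand": -1,"delta_pos": [3,-1,64],"yaw": 0},{"hand": -1,"delta_pos": [3,-1,64],"yaw": 0},{"hand": -1,"delta_pos": [3,-1,64],"yaw": 0},{"hand": -1,"delta_pos": [3,-1,64],"yaw": 0}]}}

```text
clock: 5.23
position: [497.0, 201.1, 136.3]
ee_rot: [-0.472, 0.882, 0.0, 0.0]
contact_force: [-1.1, 1.5, 1.2]
gripper_width: 10.9
grasp_force: 59.8
```

>>> {"method": "apply_moves", "body": {"rows": [{"hand": -1,"delta_pos": [0,0,0],"yaw": 0},{"hand": -1,"delta_pos": [0,0,0],"yaw": 0},{"hand": -1,"delta_pos": [0,0,0],"yaw": 0},{"hand": -1,"delta_pos": [0,0,0],"yaw": 0}]}}

```text
clock: 5.57
position: [497.1, 201.1, 136.3]
ee_rot: [-0.472, 0.882, 0.0, 0.0]
contact_force: [-1.9, 0.2, 3.2]
gripper_width: 11.2
grasp_force: 60.0
```

```bash
python3 - <<'E'
from h import *
im=save('wrist','pics/w3.png')
s=read_state();print(s['position'],s['contact_force'],s['wrist_torque'],s['gripper_width'],s['grasp_force'])
E
```

```text
[497.12703301 201.08927962 136.32081166] [-2.36521234  0.24532162  4.23185806] [0.28572353 0.77114503 0.01984284] 11.192243936336961 60.04890203475952
```

View pics/w3.png

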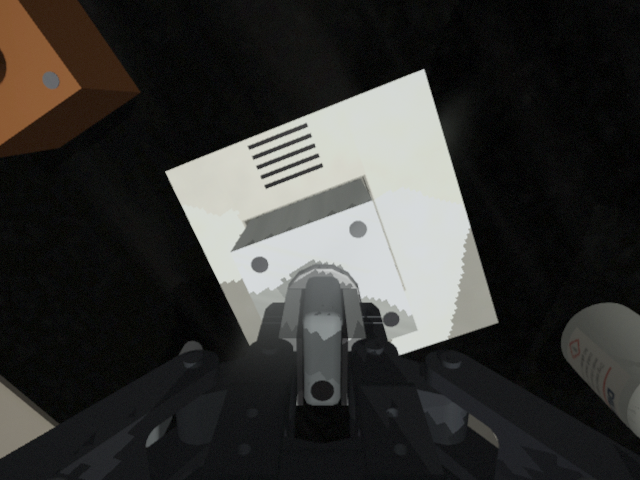

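The tab is held between the pads (around (322,350)) and the collar is below. Now twist and rise, watching forces.

>>> {"method": "apply_moves", "body": {"rows": [{"hand": -1,"delta_pos": [0,0,0],"yaw": -0.1},{"hand": -1,"delta_pos": [0,0,0],"yaw": -0.2},{"hand": -1,"delta_pos": [0,0,-0.2],"yaw": -0.3},{"hand": -1,"delta_pos": [0,0,-0.4],"yaw": -0.4},{"hand": -1,"delta_pos": [0,0,-0.6],"yaw": -0.5},{"hand": -1,"delta_pos": [0,0,-0.8],"yaw": -0.6},{"hand": -1,"delta_pos": [0,0,-1.0],"yaw": -0.7},{"hand": -1,"delta_pos": [0,0,-1.2],"yaw": -0.8},{"hand": -1,"delta_pos": [0,0,-1.4],"yaw": -0.9},{"hand": -1,"delta_pos": [0,0,-1.6],"yaw": -1.0},{"hand": -1,"delta_pos": [0,0,-1.8],"yaw": -1.1},{"hand": -1,"delta_pos": [0,0,-2.0],"yaw": -1.2}]}}

```text
clock: 6.62
position: [496.8, 201.5, 136.7]
ee_rot: [0.888, -0.46, -0.001, -0.0]
contact_force: [-1.5, 2.7, -5.7]
gripper_width: 11.1
grasp_force: 58.9
```

>>> {"method": "apply_moves", "body": {"rows": [{"hand": -1,"delta_pos": [0,0,-0.2],"yaw": -0.11},{"hand": -1,"delta_pos": [0,0,-0.4],"yaw": -0.22},{"hand": -1,"delta_pos": [0,0,-0.6],"yaw": -0.33},{"hand": -1,"delta_pos": [0,0,-0.8],"yaw": -0.44},{"hand": -1,"delta_pos": [0,0,-1.0],"yaw": -0.55},{"hand": -1,"delta_pos": [0,0,-1.2],"yaw": -0.66},{"hand": -1,"delta_pos": [0,0,-1.4],"yaw": -0.77},{"hand": -1,"delta_pos": [0,0,-1.6],"yaw": -0.88},{"hand": -1,"delta_pos": [0,0,-1.8],"yaw": -0.99},{"hand": -1,"delta_pos": [0,0,-2.0],"yaw": -1.1},{"hand": -1,"delta_pos": [0,0,-2.2],"yaw": -1.21},{"hand": -1,"delta_pos": [0,0,-2.4],"yaw": -1.32}]}}

```text
clock: 7.62
position: [496.5, 201.9, 138.7]
ee_rot: [0.983, 0.181, -0.001, -0.001]
contact_force: [-0.9, 4.5, -4.9]
gripper_width: 11.4
grasp_force: 58.8
```

```bash
python3 - <<'E'
from h import *
s=read_state();print(s['position'],s['contact_force'],s['wrist_torque'],s['joints'])
im=save('wrist','pics/w4.png')
E
```

```text
[496.48917744 201.91811175 138.72568707] [-0.88389189  4.51856773 -4.85889901] [ 1.60246319  0.44724863 -0.13979494] [ 0.68770513  0.35351927 -0.36844353 -0.00326402 -0.84876099  1.25008038]
```

View pics/w4.png

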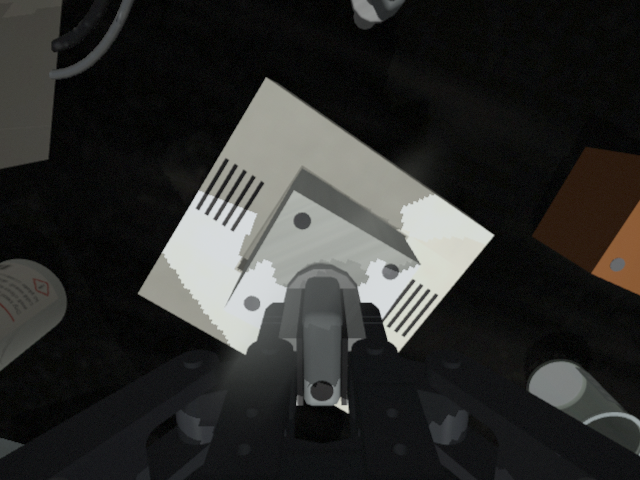

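The tab turns with the gripper and the block stays seated (block top at about (330,240)). Continuing.

>>> {"method": "apply_moves", "body": {"rows": [{"hand": -1,"delta_pos": [0,0,-0.25],"yaw": -0.12},{"hand": -1,"delta_pos": [0,0,-0.5],"yaw": -0.24},{"hand": -1,"delta_pos": [0,0,-0.75],"yaw": -0.36},{"hand": -1,"delta_pos": [0,0,-1.0],"yaw": -0.48},{"hand": -1,"delta_pos": [0,0,-1.25],"yaw": -0.6},{"hand": -1,"delta_pos": [0,0,-1.5],"yaw": -0.72},{"hand": -1,"delta_pos": [0,0,-1.75],"yaw": -0.84},{"hand": -1,"delta_pos": [0,0,-2.0],"yaw": -0.96},{"hand": -1,"delta_pos": [0,0,-2.25],"yaw": -1.08},{"hand": -1,"delta_pos": [0,0,-2.5],"yaw": -1.2},{"hand": -1,"delta_pos": [0,0,-2.75],"yaw": -1.32},{"hand": -1,"delta_pos": [0,0,-3.0],"yaw": -1.44}]}}

```text
clock: 8.67
position: [496.4, 201.6, 141.8]
ee_rot: [0.62, 0.784, -0.0, -0.001]
contact_force: [-1.1, 4.1, -6.7]
gripper_width: 10.6
grasp_force: 58.6
```

>>> {"method": "apply_moves", "body": {"rows": [{"hand": -1,"delta_pos": [0,0,0.3],"yaw": 0.1},{"hand": -1,"delta_pos": [0,0,0.0],"yaw": 0.22},{"hand": -1,"delta_pos": [0,0,-0.25],"yaw": 0.34},{"hand": -1,"delta_pos": [0,0,-0.5],"yaw": 0.46},{"hand": -1,"delta_pos": [0,0,-0.75],"yaw": 0.58},{"hand": -1,"delta_pos": [0,0,-1.0],"yaw": 0.7},{"hand": -1,"delta_pos": [0,0,-1.25],"yaw": 0.82},{"hand": -1,"delta_pos": [0,0,-1.5],"yaw": 0.94},{"hand": -1,"delta_pos": [0,0,-1.75],"yaw": 1.06},{"hand": -1,"delta_pos": [0,0,-2.0],"yaw": 1.18},{"hand": -1,"delta_pos": [0,0,-2.25],"yaw": 1.3},{"hand": -1,"delta_pos": [0,0,-2.5],"yaw": 1.42}]}}

```text
clock: 9.67
position: [497.2, 201.4, 144.6]
ee_rot: [0.983, 0.185, -0.0, -0.0]
contact_force: [-0.2, 2.4, -6.3]
gripper_width: 11.1
grasp_force: 58.7
```

>>> {"method": "apply_moves", "body": {"rows": [{"hand": -1,"delta_pos": [0,0,-0.25],"yaw": 0.12},{"hand": -1,"delta_pos": [0,0,-0.5],"yaw": 0.24},{"hand": -1,"delta_pos": [0,0,-0.75],"yaw": 0.36},{"hand": -1,"delta_pos": [0,0,-1.0],"yaw": 0.48},{"hand": -1,"delta_pos": [0,0,-1.25],"yaw": 0.6},{"hand": -1,"delta_pos": [0,0,-1.5],"yaw": 0.72},{"hand": -1,"delta_pos": [0,0,-1.75],"yaw": 0.84},{"hand": -1,"delta_pos": [0,0,-2.0],"yaw": 0.96},{"hand": -1,"delta_pos": [0,0,-2.25],"yaw": 1.08},{"hand": -1,"delta_pos": [0,0,-2.5],"yaw": 1.2},{"hand": -1,"delta_pos": [0,0,-2.75],"yaw": 1.32},{"hand": -1,"delta_pos": [0,0,-3.0],"yaw": 1.44}]}}

```text
clock: 10.67
position: [497.1, 200.9, 147.8]
ee_rot: [0.861, -0.509, -0.0, 0.0]
contact_force: [1.4, 1.1, -6.0]
gripper_width: 11.2
grasp_force: 58.8
```

```bash
python3 - <<'E'
from h import *
s=read_state();print(s['position'],s['contact_force'],s['wrist_torque'],s['joints'])
E
```

```text
[497.13836526 200.94509009 147.77106029] [ 1.38050044  1.06290859 -6.02694813] [ 0.42067284 -0.4380946   0.15443725] [ 6.86672678e-01  3.42645417e-01 -3.58720367e-01 -1.59654501e-04
 -8.70010526e-01 -1.82679413e-01]
```

>>> {"method": "apply_moves", "body": {"rows": [{"hand": -1,"delta_pos": [0,0,-0.25],"yaw": 0.12},{"hand": -1,"delta_pos": [0,0,-0.5],"yaw": 0.24},{"hand": -1,"delta_pos": [0,0,-0.75],"yaw": 0.36},{"hand": -1,"delta_pos": [0,0,-1.0],"yaw": 0.48},{"hand": -1,"delta_pos": [0,0,-1.25],"yaw": 0.6},{"hand": -1,"delta_pos": [0,0,-1.5],"yaw": 0.72},{"hand": -1,"delta_pos": [0,0,-1.75],"yaw": 0.84},{"hand": -1,"delta_pos": [0,0,-2.0],"yaw": 0.96},{"hand": -1,"delta_pos": [0,0,-2.25],"yaw": 1.08},{"hand": -1,"delta_pos": [0,0,-2.5],"yaw": 1.2},{"hand": -1,"delta_pos": [0,0,-2.75],"yaw": 1.32},{"hand": -1,"delta_pos": [0,0,-3.0],"yaw": 1.44}]}}

```text
clock: 11.67
position: [496.7, 200.6, 150.7]
ee_rot: [-0.312, 0.95, -0.0, -0.001]
contact_force: [0.1, -0.3, -4.7]
gripper_width: 11.3
grasp_force: 59.0
```

>>> {"method": "apply_moves", "body": {"rows": [{"hand": -1,"delta_pos": [0,0,0.3],"yaw": -0.1},{"hand": -1,"delta_pos": [0,0,0.0],"yaw": -0.22},{"hand": -1,"delta_pos": [0,0,-0.25],"yaw": -0.34},{"hand": -1,"delta_pos": [0,0,-0.5],"yaw": -0.46},{"hand": -1,"delta_pos": [0,0,-0.75],"yaw": -0.58},{"hand": -1,"delta_pos": [0,0,-1.0],"yaw": -0.7},{"hand": -1,"delta_pos": [0,0,-1.25],"yaw": -0.82},{"hand": -1,"delta_pos": [0,0,-1.5],"yaw": -0.94},{"hand": -1,"delta_pos": [0,0,-1.75],"yaw": -1.06},{"hand": -1,"delta_pos": [0,0,-2.0],"yaw": -1.18},{"hand": -1,"delta_pos": [0,0,-2.25],"yaw": -1.3},{"hand": -1,"delta_pos": [0,0,-2.5],"yaw": -1.42}]}}

```text
clock: 12.67
position: [497.1, 201.0, 153.4]
ee_rot: [0.859, -0.512, -0.0, 0.0]
contact_force: [-0.0, 1.9, -3.8]
gripper_width: 11.2
grasp_force: 59.1
```

>>> {"method": "apply_moves", "body": {"rows": [{"hand": -1,"delta_pos": [0,0,-0.25],"yaw": -0.12},{"hand": -1,"delta_pos": [0,0,-0.5],"yaw": -0.24},{"hand": -1,"delta_pos": [0,0,-0.75],"yaw": -0.36},{"hand": -1,"delta_pos": [0,0,-1.0],"yaw": -0.48},{"hand": -1,"delta_pos": [0,0,-1.25],"yaw": -0.6},{"hand": -1,"delta_pos": [0,0,-1.5],"yaw": -0.72},{"hand": -1,"delta_pos": [0,0,-1.75],"yaw": -0.84},{"hand": -1,"delta_pos": [0,0,-2.0],"yaw": -0.96},{"hand": -1,"delta_pos": [0,0,-2.25],"yaw": -1.08},{"hand": -1,"delta_pos": [0,0,-2.5],"yaw": -1.2},{"hand": -1,"delta_pos": [0,0,-2.75],"yaw": -1.32},{"hand": -1,"delta_pos": [0,0,-3.0],"yaw": -1.44}]}}

```text
clock: 13.67
position: [497.2, 200.9, 157.2]
ee_rot: [0.983, 0.181, -0.0, 0.0]
contact_force: [-0.6, 1.6, -0.7]
gripper_width: 11.6
grasp_force: 59.6
```

```bash
python3 - <<'E'
from h import *
s=read_state();print(s['position'],s['contact_force'],s['wrist_torque'],s['joints'])
E
```

```text
[497.21798184 200.87064337 157.16870384] [-0.55443413  1.6166594  -0.67096169] [ 0.36511374  0.16945899 -0.03023626] [ 6.86613992e-01  3.31263205e-01 -3.47884234e-01  2.10769349e-04
 -8.91909194e-01  1.24878540e+00]
```

The friction is gone (0.7 N). Lifting straight out.

>>> {"method": "apply_moves", "body": {"rows": [{"hand": -1,"delta_pos": [0,0,-0.5],"yaw": -0.12},{"hand": -1,"delta_pos": [0,0,-1],"yaw": -0.24},{"hand": -1,"delta_pos": [0,0,-2],"yaw": -0.36},{"hand": -1,"delta_pos": [0,0,-4],"yaw": -0.36},{"hand": -1,"delta_pos": [0,0,-7],"yaw": -0.36},{"hand": -1,"delta_pos": [0,0,-11],"yaw": -0.36},{"hand": -1,"delta_pos": [0,0,-16],"yaw": -0.36},{"hand": -1,"delta_pos": [0,0,-22],"yaw": -0.36},{"hand": -1,"delta_pos": [0,0,-29],"yaw": -0.36},{"hand": -1,"delta_pos": [0,0,-36],"yaw": -0.36},{"hand": -1,"delta_pos": [0,0,-43],"yaw": -0.36},{"hand": -1,"delta_pos": [0,0,-50],"yaw": -0.36}]}}

```text
clock: 14.67
position: [497.3, 200.9, 208.6]
ee_rot: [0.936, 0.353, 0.0, 0.0]
contact_force: [0.3, 0.9, -0.3]
gripper_width: 11.4
grasp_force: 59.5
```

>>> {"method": "apply_moves", "body": {"rows": [{"hand": -1,"delta_pos": [0,0,-8],"yaw": 0},{"hand": -1,"delta_pos": [0,0,-8],"yaw": 0},{"hand": -1,"delta_pos": [0,0,-8],"yaw": 0}]}}

```text
clock: 14.92
position: [497.3, 201.1, 216.1]
ee_rot: [0.936, 0.353, 0.001, -0.0]
contact_force: [-0.1, 0.8, -1.3]
gripper_width: 11.0
grasp_force: 59.5
```

```bash
python3 - <<'E'
from h import *
import pickle
im=save('scene','pics/s1.png');t=save('top','pics/t1.png');pickle.dump((im,t),open('im1.pkl','wb'))
s=read_state();p=s['position'];Rm=R.from_quat(s['ee_rot']).as_matrix();print(p,s['contact_force'],s['joints'][5],s['gripper_width'],Rm.round(3))
tip=(p[0],p[1],p[2]-98)
ty=np.arctan2(Rm[1,1],Rm[0,1])
pl=[(hull(im,[(tip[0]+9*np.cos(t),tip[1]+9*np.sin(t),z) for t in np.arange(0,6.3,.3) for z in (tip[2],tip[2]+60)]),(255,0,0)),(hull(im,[(tip[0]+15*np.cos(t),tip[1]+15*np.sin(t),z) for t in np.arange(0,6.3,.3) for z in (tip[2]+60,tip[2]+66)]),(0,0,255)),(hull(im,box((497.5,201.5),np.radians(-12.5),60,60,92,92)),(0,255,0))]
for k in('probe','bore_mouth'):print(k,[(d['location'],d['score'])for d in nets.pinpoint('scene',k)],proj(im,tip))
cv2.imwrite('pics/c4.png',crop(im,pl,150,300,220,420,(800,600))[:,:,::-1])
E
```

```text
[496.89387508 200.88613361 215.16283435] [-0.18876329  0.22333053 -1.47108911] 1.60512571104277 11.445929471644515 [[ 0.751  0.66  -0.001]
 [ 0.66  -0.751 -0.   ]
 [-0.001 -0.    -1.   ]]
probe [([235.3, 276.8], 0.96), ([271.8, 234.3], 0.5)] (np.float64(234.15733072223387), np.float64(277.82332333225264))
bore_mouth [([232.0, 304.8], 0.64)] (np.float64(234.15733072223387), np.float64(277.82332333225264))
```

View pics/c4.png

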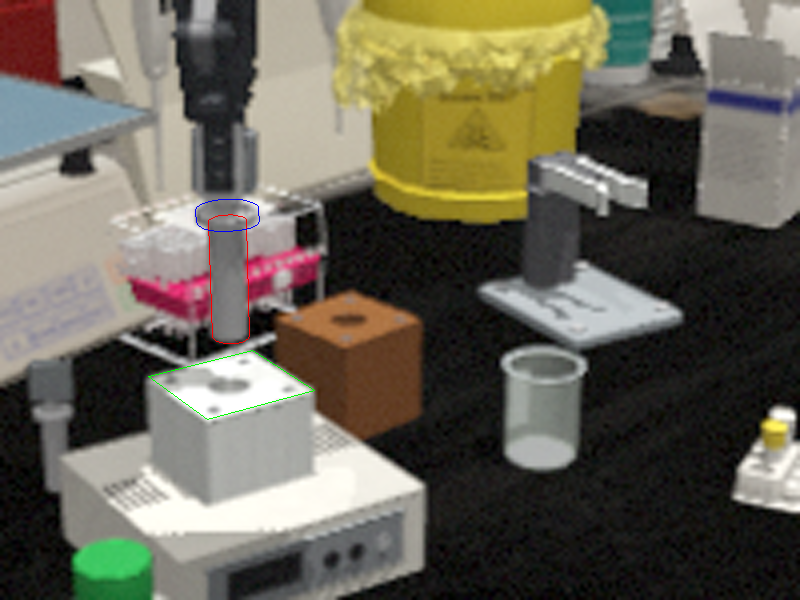

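Block seated, probe upright with its tip 98 mm below the TCP (overlay at (230,340) matches) and clear of the bore. Moving to before the clip, with the wrist camera over the stand.

>>> {"method": "apply_moves", "body": {"rows": [{"hand": -1,"delta_pos": [-20,22,0],"yaw": 0.1},{"hand": -1,"delta_pos": [-40,44,0],"yaw": 0.2},{"hand": -1,"delta_pos": [-65,72,0],"yaw": 0.3},{"hand": -1,"delta_pos": [-90,100,0],"yaw": 0.4},{"hand": -1,"delta_pos": [-115,128,0],"yaw": 0.5},{"hand": -1,"delta_pos": [-140,156,0],"yaw": 0.6},{"hand": -1,"delta_pos": [-165,184,0],"yaw": 0.7},{"hand": -1,"delta_pos": [-190,212,0],"yaw": 0.8},{"hand": -1,"delta_pos": [-210,234,0],"yaw": 0.9},{"hand": -1,"delta_pos": [-228,254,0],"yaw": 0.96},{"hand": -1,"delta_pos": [-241,268,0],"yaw": 0.96},{"hand": -1,"delta_pos": [-241,268,0],"yaw": 0.96}]}}

```text
clock: 16.12
position: [492.6, -162.2, 214.9]
ee_rot: [0.993, -0.121, -0.001, 0.0]
contact_force: [-0.3, 0.0, -0.6]
gripper_width: 11.1
grasp_force: 59.5
```

>>> {"method": "apply_moves", "body": {"rows": [{"hand": -1,"delta_pos": [0,0,0],"yaw": 0},{"hand": -1,"delta_pos": [0,0,0],"yaw": 0},{"hand": -1,"delta_pos": [0,0,0],"yaw": 0}]}}

```text
clock: 16.37
position: [493.1, -158.6, 215.3]
ee_rot: [0.993, -0.119, -0.0, -0.0]
contact_force: [-0.7, 1.1, -0.2]
gripper_width: 11.1
grasp_force: 59.5
```

```bash
python3 - <<'E'
from h import *
im=save('wrist','pics/w5.png')
s=read_state();p=s['position'];Rm=R.from_quat(s['ee_rot']).as_matrix();print(s['clock'],p,Rm.round(3),s['joints'][5])
for n,z in dict(clip_seat=100,stand=0).items():
    print(n,[(np.round(d['location'],1).tolist(),round(d['score'],2),np.round(atz(im,d['location'],z),1)) for d in nets.pinpoint('wrist',n)])
sc=(569.3,-178.6);sy=np.radians(-13.7);u=np.array([np.cos(sy),np.sin(sy)]);n=np.array([-u[1],u[0]]);S=np.array([551,-173.5])
ln=lambda a,b:hull(im,[(*a,100),(*b,100)])
pl=[(hull(im,box(sc,sy,110,90,10,10)),(0,255,0)),(ln(S-60*u,S+30*u),(255,0,0)),(ln(S-10*n,S+10*n),(255,255,0)),(hull(im,[(S[0]+9*np.cos(t),S[1]+9*np.sin(t),100) for t in np.arange(0,6.3,.2)]),(0,255,255))]
cv2.imwrite('pics/w5o.png',crop(im,pl,0,480,0,640,(800,600))[:,:,::-1])
E
```

```text
16.4167 [ 493.22107644 -158.4742655   215.43971383] [[ 0.972 -0.235 -0.   ]
 [-0.235 -0.972  0.   ]
 [-0.    -0.    -1.   ]] 1.3309392584342523
clip_seat [([131.8, 325.8], 0.81, array([ 550.7, -176.1,  100. ]))]
stand [([97.9, 322.6], 0.81, array([ 569.2, -179. ,    0. ]))]
```

View pics/w5o.png

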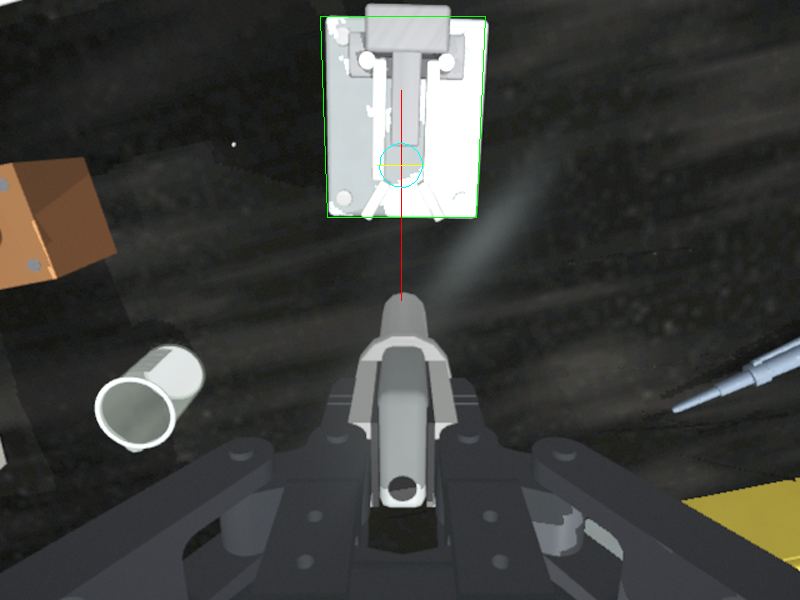

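The clip opens straight along the tool's x. The jaws' midline is at column about 406, the probe at 404, the back stop just behind the predicted seat at (401,165), the beaker well aside at (140,410). Lowering to insertion height, then advancing in steps.

>>> {"method": "apply_moves", "body": {"rows": [{"hand": -1,"delta_pos": [0,1.2,25],"yaw": 0},{"hand": -1,"delta_pos": [0,1.2,50],"yaw": 0},{"hand": -1,"delta_pos": [0,1.2,68],"yaw": 0},{"hand": -1,"delta_pos": [0,1.2,74],"yaw": 0},{"hand": -1,"delta_pos": [0,1.2,74],"yaw": 0},{"hand": -1,"delta_pos": [0,1.2,74],"yaw": 0},{"hand": -1,"delta_pos": [8,1.2,74],"yaw": 0},{"hand": -1,"delta_pos": [16,1.2,74],"yaw": 0},{"hand": -1,"delta_pos": [24,1.2,74],"yaw": 0},{"hand": -1,"delta_pos": [32,1.2,74],"yaw": 0},{"hand": -1,"delta_pos": [40,1.2,74],"yaw": 0},{"hand": -1,"delta_pos": [40,1.2,74],"yaw": 0}]}}

```text
clock: 17.52
position: [533.3, -170.1, 141.3]
ee_rot: [0.993, -0.119, 0.0, -0.0]
contact_force: [0.2, 1.9, -0.0]
gripper_width: 11.4
grasp_force: 59.7
```

```bash
python3 - <<'E'
from h import *
s=read_state();Rm=R.from_quat(s['ee_rot']).as_matrix();print(s['clock'],s['position'],Rm.T@s['contact_force'],Rm.T@s['wrist_torque'])
E
```

```text
17.5167 [ 533.33937323 -170.09897195  141.31992536] [-0.26338162 -1.8709323   0.00461826] [ 0.4736438  -0.02505632 -0.01517446]
```

>>> {"method": "apply_moves", "body": {"rows": [{"hand": -1,"delta_pos": [2,0,0],"yaw": 0},{"hand": -1,"delta_pos": [4,0,0],"yaw": 0},{"hand": -1,"delta_pos": [6,0,0],"yaw": 0},{"hand": -1,"delta_pos": [8,0,0],"yaw": 0},{"hand": -1,"delta_pos": [10,0,0],"yaw": 0},{"hand": -1,"delta_pos": [12,0,0],"yaw": 0},{"hand": -1,"delta_pos": [14,0,0],"yaw": 0},{"hand": -1,"delta_pos": [16,0,0],"yaw": 0}]}}

```text
clock: 18.18
position: [547.7, -173.9, 141.5]
ee_rot: [0.993, -0.119, 0.001, 0.0]
contact_force: [1.6, 1.5, -1.4]
gripper_width: 11.1
grasp_force: 59.5
```

```bash
python3 - <<'E'
from h import *
s=read_state();Rm=R.from_quat(s['ee_rot']).as_matrix();print(s['clock'],s['position'],Rm.T@s['contact_force'],Rm.T@s['wrist_torque'])
E
```

```text
18.1833 [ 547.73390248 -173.88172962  141.51502281] [ 1.17206103 -1.8031637   1.37328679] [0.63346735 0.17993288 0.00780057]
```

>>> {"method": "apply_moves", "body": {"rows": [{"hand": -1,"delta_pos": [1,0,0],"yaw": 0},{"hand": -1,"delta_pos": [2,0,0],"yaw": 0},{"hand": -1,"delta_pos": [3,0,0],"yaw": 0},{"hand": -1,"delta_pos": [3,0,0],"yaw": 0}]}}

```text
clock: 18.52
position: [549.9, -174.2, 141.6]
ee_rot: [0.993, -0.119, -0.0, -0.0]
contact_force: [-2.5, 3.8, 1.1]
gripper_width: 11.1
grasp_force: 60.0
```

```bash
python3 - <<'E'
from h import *
im=imaging.get_image('wrist');c=im['pixels'];cv2.imwrite('pics/w6.png',c[:,:,::-1])
t=imaging.get_image('top');cv2.imwrite('pics/t2.png',t['pixels'][:,:,::-1])
s=read_state();Rm=R.from_quat(s['ee_rot']).as_matrix();print(s['clock'],s['position'],Rm.T@s['contact_force'],Rm.T@s['wrist_torque'])
for k,z in dict(probe=43,clip_seat=100).items():
    for cam in('wrist','scene'):
        i=im if cam=='wrist' else imaging.get_image('scene')
        print(k,cam,[(np.round(d['location'],1).tolist(),round(d['score'],2),np.round(atz(i,d['location'],z),1)) for d in nets.pinpoint(cam,k)], proj(i,(550.8,-174.5,z)))
E
```

```text
18.6167 [ 549.89762085 -174.20801562  141.65016235] [-3.57059958 -5.12830841 -0.60590178] [ 1.18543713 -1.10474234  0.05140976]
probe wrist [([249.0, 323.6], 0.71, array([ 549.6, -176.5,   43. ]))] (np.float64(247.68662630750174), np.float64(319.4346275162306))
probe scene [([271.2, 231.9], 0.79, array([553.6, 275.4,  43. ])), ([215.1, 364.3], 0.54, array([ 561.3, -161.6,   43. ]))] (np.float64(214.8461514859461), np.float64(370.4740306319134))
clip_seat wrist [] (np.float64(292.81983695750705), np.float64(318.68910665400614))
clip_seat scene [([197.4, 371.4], 0.8, array([ 535.1, -153.1,  100. ]))] (np.float64(194.1910758783197), np.float64(371.56789383652125))
```

```bash
python3 - <<'E'
from h import *
a=cv2.imread('pics/w5.png',0);b=cv2.imread('pics/w6.png',0)
for n,(r0,r1,c0,c1) in dict(tabtop=(370,412,295,355),collar=(262,300,280,365),tip=(230,262,298,348)).items():
    m=cv2.matchTemplate(b[r0-25:r1+25,c0-25:c1+25],a[r0:r1,c0:c1],cv2.TM_CCOEFF_NORMED);_,v,_,l=cv2.minMaxLoc(m);print(n,round(v,2),'shift col,row',l[0]-25,l[1]-25)
im=imaging.get_image('scene');cv2.imwrite('pics/s3.png',im['pixels'][:,:,::-1])
g=cv2.cvtColor(im['pixels'],cv2.COLOR_RGB2GRAY)
# scene: shank edges below jaws: row-wise darkness profile around predicted axis
for z in (50,60,70,80):
    r,c=proj(im,(549.9,-174.2,z));r=int(round(r));print(z,r,round(c,1),g[r,int(c)-10:int(c)+11].tolist())
E
```

```text
tabtop 0.99 shift col,row 0 0
collar 0.35 shift col,row -20 25
tip 0.38 shift col,row 25 -20
50 212 370.8 [52, 49, 50, 48, 37, 16, 33, 68, 93, 97, 105, 111, 113, 103, 45, 23, 32, 30, 28, 24, 26]
60 209 371.0 [46, 51, 50, 46, 21, 24, 62, 91, 96, 103, 109, 115, 101, 49, 27, 23, 23, 21, 26, 28, 30]
70 205 371.2 [51, 46, 51, 44, 18, 23, 56, 87, 89, 93, 104, 113, 109, 76, 15, 27, 28, 26, 27, 8, 20]
80 202 371.4 [51, 50, 51, 41, 14, 20, 56, 87, 107, 135, 136, 110, 105, 92, 10, 18, 28, 27, 30, 19, 31]
```

The tab hasn't shifted in the fingers and the shank shows upright at the seat. I'll press lightly onto the back stop and relieve the side force.

>>> {"method": "apply_moves", "body": {"rows": [{"hand": -1,"delta_pos": [0.5,-0.5,0],"yaw": 0},{"hand": -1,"delta_pos": [1,-0.8,0],"yaw": 0},{"hand": -1,"delta_pos": [1.5,-0.8,0],"yaw": 0},{"hand": -1,"delta_pos": [1.5,-0.8,0],"yaw": 0}]}}

```text
clock: 19.3
position: [550.2, -174.1, 141.4]
ee_rot: [0.993, -0.119, -0.002, 0.0]
contact_force: [-4.8, 3.4, 2.6]
gripper_width: 11.0
grasp_force: 60.2
```

```bash
python3 - <<'E'
from h import *
s=read_state();Rm=R.from_quat(s['ee_rot']).as_matrix();print(s['clock'],s['position'],Rm.T@s['contact_force'],Rm.T@s['wrist_torque'])
E
```

```text
19.3 [ 550.20434051 -174.09279353  141.42156531] [-5.47467926 -2.19442652 -2.57959085] [ 0.77042154 -1.95578941 -0.02611193]
```

>>> {"method": "apply_moves", "body": {"rows": [{"hand": -1,"delta_pos": [1,0,0],"yaw": 0},{"hand": -1,"delta_pos": [2,0,0],"yaw": 0},{"hand": -1,"delta_pos": [3,0,0],"yaw": 0},{"hand": -1,"delta_pos": [3,0,0],"yaw": 0}]}}

```text
clock: 19.63
position: [550.7, -174.3, 140.9]
ee_rot: [0.993, -0.12, -0.005, -0.0]
contact_force: [-10.3, 6.5, 6.4]
gripper_width: 10.9
grasp_force: 60.8
```

```bash
python3 - <<'E'
from h import *
s=read_state();Rm=R.from_quat(s['ee_rot']).as_matrix();print(s['clock'],s['position'],Rm.T@s['contact_force'],Rm.T@s['wrist_torque'])
E
```

```text
19.6333 [ 550.66280858 -174.32719695  140.89803805] [-11.65586873  -3.82857105  -6.30087105] [ 1.11150912 -3.45578497 -0.07630678]
```

>>> {"method": "apply_moves", "body": {"rows": [{"hand": -1,"delta_pos": [-2,0,0],"yaw": 0},{"hand": -1,"delta_pos": [-4,0,0],"yaw": 0},{"hand": -1,"delta_pos": [-6,0,0],"yaw": 0},{"hand": -1,"delta_pos": [-6,0,0],"yaw": 0}]}}

```text
clock: 19.97
position: [549.7, -173.4, 141.7]
ee_rot: [0.993, -0.119, 0.001, -0.0]
contact_force: [0.9, 2.4, -1.4]
gripper_width: 11.1
grasp_force: 59.4
```

```bash
python3 - <<'E'
from h import *
s=read_state();Rm=R.from_quat(s['ee_rot']).as_matrix();print(s['clock'],s['position'],Rm.T@s['contact_force'],Rm.T@s['wrist_torque'])
E
```

```text
19.9667 [ 549.73557391 -173.40639221  141.7035016 ] [ 0.34547457 -2.5046612   1.40853277] [ 0.73615696 -0.17209923  0.04533198]
```

>>> {"method": "apply_moves", "body": {"rows": [{"hand": -1,"delta_pos": [-1,-0.7,0],"yaw": 0},{"hand": -1,"delta_pos": [-2,-0.7,0],"yaw": 0},{"hand": -1,"delta_pos": [-2,-0.7,0],"yaw": 0}]}}

```text
clock: 20.22
position: [548.7, -172.6, 142.2]
ee_rot: [0.993, -0.119, 0.002, 0.0]
contact_force: [3.0, 0.5, -2.2]
gripper_width: 11.1
grasp_force: 59.4
```

```bash
python3 - <<'E'
from h import *
s=read_state();Rm=R.from_quat(s['ee_rot']).as_matrix();print(s['clock'],s['position'],Rm.T@s['contact_force'],Rm.T@s['wrist_torque'])
E
```

```text
20.2167 [ 548.65583549 -172.56294464  142.17518149] [ 2.77013591 -1.19094917  2.25520572] [0.13440798 0.82731512 0.01752545]
```

The clip retains the probe (2.8 N against the pull). Return to neutral, hold, release and retreat upward.

>>> {"method": "apply_moves", "body": {"rows": [{"hand": -1,"delta_pos": [1.8,0,0.3],"yaw": 0},{"hand": -1,"delta_pos": [1.8,0,0.3],"yaw": 0},{"hand": -1,"delta_pos": [1.8,0,0.3],"yaw": 0},{"hand": -0.5,"delta_pos": [1.8,0,0.3],"yaw": 0},{"hand": -0.3,"delta_pos": [1.8,0,0.3],"yaw": 0},{"hand": 0.2,"delta_pos": [1.8,0,0.3],"yaw": 0},{"hand": 0.2,"delta_pos": [1.8,0,0.3],"yaw": 0},{"hand": 0.2,"delta_pos": [1.8,0,0.3],"yaw": 0}]}}

```text
clock: 20.88
position: [548.7, -172.6, 141.1]
ee_rot: [0.993, -0.119, -0.0, 0.0]
contact_force: [0.9, -0.5, -0.2]
gripper_width: 51.3
grasp_force: 0.0
```

>>> {"method": "apply_moves", "body": {"rows": [{"hand": 0.2,"delta_pos": [0,0,-5],"yaw": 0},{"hand": 0.2,"delta_pos": [0,0,-15],"yaw": 0},{"hand": 0.2,"delta_pos": [0,0,-35],"yaw": 0},{"hand": 0.2,"delta_pos": [0,0,-60],"yaw": 0},{"hand": 0.2,"delta_pos": [0,0,-90],"yaw": 0},{"hand": 0.2,"delta_pos": [0,0,-100],"yaw": 0},{"hand": 0.2,"delta_pos": [0,0,-100],"yaw": 0},{"hand": 0.2,"delta_pos": [0,0,-100],"yaw": 0},{"hand": 0.2,"delta_pos": [0,0,-100],"yaw": 0},{"hand": 0.2,"delta_pos": [0,0,-100],"yaw": 0}]}}

```text
clock: 21.72
position: [548.0, -172.5, 239.6]
ee_rot: [0.993, -0.119, -0.002, -0.0]
contact_force: [-0.0, -0.4, -0.5]
gripper_width: 51.0
grasp_force: 0.0
```

```bash
python3 - <<'E'
from h import *
s=read_state();print(s['clock'],s['position'],s['contact_force'],s['gripper_width'],s['grasp_force'])
im=imaging.get_image('scene');t=imaging.get_image('top');w=imaging.get_image('wrist')
for cam,i in(('scene',im),('top',t),('wrist',w)):
    for k,z in dict(probe=43,clip_seat=100,block=30,small_beaker=0,reagent_bottle=0).items():
        print(cam,k,[(np.round(d['location'],1).tolist(),round(d['score'],2),np.round(atz(i,d['location'],z),1)[:2]) for d in nets.pinpoint(cam,k)])
g=cv2.cvtColor(im['pixels'],cv2.COLOR_RGB2GRAY)
for z in (50,65,80,103,125,140):
    r,c=proj(im,(550.5,-174.5,z));r=int(round(r));print(z,r,round(c,1),g[r,int(c)-12:int(c)+13].tolist())
E
```

```text
21.7167 [ 548.04744565 -172.48503482  239.6056976 ] [-0.03455501 -0.39847419 -0.49439511] 50.967535602792374 0.0
scene probe [([214.0, 367.6], 0.77, array([ 560.2, -174.3])), ([269.4, 234.6], 0.61, array([556. , 266.8]))]
scene clip_seat [([196.2, 370.1], 0.97, array([ 543.4, -158.6]))]
scene block [([272.3, 278.5], 0.83, array([501.9, 197.7])), ([255.1, 305.9], 0.67, array([519.1, 100.3]))]
scene small_beaker [([269.1, 356.5], 0.95, array([431.6,  29.1]))]
scene reagent_bottle [([344.1, 255.5], 0.84, array([380.2, 362. ])), ([198.4, 372.4], 0.25, array([ 706.7, -392.4]))]
top probe [([185.4, 255.4], 0.7, array([601.2, 221.1]))]
top clip_seat []
top block [([209.5, 338.1], 0.95, array([551.9,  48.6])), ([232.9, 265.4], 0.71, array([502.5, 200.1])), ([260.7, 356.6], 0.3, array([443.2,  12.3]))]
top small_beaker [([258.9, 358.4], 0.55, array([451.6,   5.6]))]
top reagent_bottle [([290.6, 183.3], 0.83, array([386.9, 372.3]))]
wrist probe [([205.6, 322.9], 0.92, array([ 548.6, -175. ]))]
wrist clip_seat []
wrist block [([231.7, 70.7], 0.73, array([572.5,  25.9]))]
wrist small_beaker [([343.6, 156.4], 0.87, array([446.3,  11.5]))]
wrist reagent_bottle []
50 212 370.7 [51, 47, 47, 53, 52, 50, 46, 15, 38, 77, 93, 99, 108, 114, 116, 94, 29, 27, 31, 28, 30, 24, 27, 25, 10]
65 207 371.0 [53, 49, 51, 50, 51, 47, 44, 25, 36, 66, 89, 94, 100, 110, 114, 99, 44, 16, 25, 24, 31, 25, 23, 31, 28]
80 202 371.3 [52, 52, 46, 48, 49, 45, 11, 24, 55, 85, 117, 145, 129, 105, 107, 74, 23, 23, 24, 17, 25, 19, 21, 23, 16]
103 193 371.7 [110, 113, 132, 139, 117, 92, 82, 82, 90, 111, 142, 160, 164, 164, 160, 157, 135, 99, 49, 26, 19, 17, 13, 22, 18]
125 185 372.2 [119, 110, 113, 90, 16, 19, 46, 67, 63, 67, 64, 64, 64, 71, 83, 86, 77, 41, 15, 15, 11, 18, 25, 19, 13]
140 179 372.5 [117, 114, 114, 112, 91, 39, 46, 60, 69, 64, 67, 65, 66, 71, 80, 91, 88, 73, 10, 22, 10, 11, 18, 16, 16]
```

Probe stands upright in the clip at the seat, the block is seated, and the beaker and bottle are where they were.

```bash
python3 -c "
from bench import workorder
print(workorder.job_done())"
```

```text
the job is handed in; nothing more can be done
None
```

The job is handed in, though no verdict came back: the probe was twisted free with the block still down in its well, clipped upright at the seat and released, and the beaker and bottle still measure at their starting places.

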